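# Find the concealed catch of the wooden box

### The job

The wooden box on the bench is held shut by a concealed catch: one of the four flush square inlays in its top is a push button, the other three are dummies that look just the same. Feel across the inlays with a fingertip, press the one that gives all the way in so that the lid springs open, then let the button come back up and leave the lid standing open. Only touch and press: do not pick up or shift any of the other things on the bench.

Things in the scene. Friction and masses are not known exactly. Their poses are not given: they have to be found in the camera images.
- box: Wooden box 150 (x) x 280 (y) x 74 mm high, fixed to the bench. Origin at the centre of its underside, z up, x from its front to its back, y to its left (+y). Its flat top at z = 74 mm has two halves: the left half (+y) is a fixed panel with four flush square inlays, the right half (-y) is a flush lid 129 x 127 mm hinged along its back edge.
- inlay_1 (a point): Centre of the top face of the front left inlay: box x -33, y +101, z 74 mm. All four inlays are alike: dark wood, 48 mm square, flush with the panel, with a 1 mm gap all round. Which of the four is the button changes from start to start; a dummy is rigid, the button gives way.
- inlay_2 (a point): The same for the front right inlay: box x -33, y +35, z 74 mm.
- inlay_3 (a point): The same for the back left inlay: box x +33, y +101, z 74 mm.
- inlay_4 (a point): The same for the back right inlay: box x +33, y +35, z 74 mm.
- catch_button (a joint): How far the hidden button is pressed straight down below the panel, m: 0 = flush, 0.0055 = fully in. A spring returns it; it starts to move at about 1.5 N and is fully in at about 5 N. It frees the lid once it is about 3.5 mm in.
- lid (a joint): Opening angle of the lid, rad: 0 = shut and latched, 0.5 = fully open stop. Once freed, a spring swings it up to the stop within about half a second and holds it there, its front edge some 62 mm above the box top.
- lid_edge (a point): Middle of the lid's front edge, on its top face. The lid has no handle.
- offcut: Loose wooden offcut, 48 x 75 x 30 mm, in front of the box. Origin at the centre of its underside. A bystander.
- wax_tin: Loose round tin with a green lid, 86 mm across, 30 mm high, to the right of the box. Origin at the centre of its underside. A bystander.
- tape: Loose yellow tape measure standing upright, 36 x 99 x 66 mm high, to the right of the box. Origin at its underside. A bystander.

How it is judged:
By the outcome, as a careful person would: the job done as asked, in the order asked, and still so for the second after the job is handed in, with the robot touching nothing.
It also fails if it takes over 54 s, if anything falls off the work surface, if the arm or the gripper's body presses on something with over 40 N, if the wrist force passes 120 N, or if a joint passes its speed limit or range.

### The arm

A 6-joint arm with a two-finger parallel gripper is mounted at the origin on the work surface; the furniture and walls round the work are solid. World frame = base frame: x ahead of the robot, y to its left, z up, the work surface at z = 0. Lengths are in m, angles in rad, forces in N, time in s.
With the tool pointing down it reaches from about 0.25 to 0.725 m from the base axis. Payload 4 kg.
Tool frame: the origin (TCP) lies midway between the tips of the shut fingers; the grasp point (between the pads) lies behind it (manip.grip_depth is the z of the grasp point in the tool frame, in m); z points along the fingers, y is the line along which they close (so a half turn about z gives the same grasp; the last joint's range is limited). The gripper opens to 85 mm and grips with 20 to 120 N. Pads are 22 mm wide; open, the fingers measure 114 mm over their backs; the gripper's body (76 mm by 85 mm) begins 54 mm behind the grasp point. The pads swing forward as they close: fully open they stand 13 mm farther back than shut.
Start: joints at [1.159, 0.241, 0.005, 1.335, 0, 1.571], TCP at [0.2, 0.458, 0.231] pointing down, gripper open.
Joint ranges: [-2.72, 2.72], [-1.05, 1.87], [-1.09, 1.28], [-1.99, 2.15], [-1.42, 1.44], [-3.14, 3.14]. Speed limits (rad/s): [2.79, 2.79, 3.14, 3.14, 3.14, 3.14].

### API

Orientations are given as a unit quaternion [x, y, z, w].
In Python, from rig import manip gives the robot as it stands.
- The arm moves only by the shell command python3 -m pendant 'ROWS' [FORCE]. ROWS is JSON, a list of rows, each a list of 7 numbers: the shift along the tool's x, y, z in m, then the turn, a rotation vector about the tool's x, y, z in rad, then the opening, from 0 (shut) to 1 (fully open). A call has 1 to 20 rows; each row is the pose to reach, as a shift and turn from the pose commanded when the call began, along the tool's axes at that moment; what a row does not reach only later rows make up. A row lasts 1/8 s, in which the tool goes at most 62.5 mm and 10.7 degrees, less where a joint would pass 70% of its speed; a pose out of reach is approached as far as the arm can. A call with a gripper value outside its range is refused whole. The fingers move at their own pace and stop on an object; FORCE is the grip in N (left out, the last holds). Time passes only in rows, so rows that repeat a pose let the fingers close. It gives the time, the measured TCP pose, the force, the opening and the grip force at its end, in the units of the state.
- manip.sense(): the state, without advancing time (a new reading comes with each control period).
- manip.read_camera(name): name is "scene" or "top" or "wrist"; returns a dict with "pixels" (384x512x3 uint8, red, green, blue), "fx", "fy", "cx", "cy" (pixels), "D" ([k1, k2, p1, p2, k3] as OpenCV has them; the pictures are not rectified), "world_from_camera" (4x4, takes a point from camera to world coordinates); the wrist camera has in their place "T_tool_cam" (4x4, takes a point from camera to tool coordinates, whose origin is the TCP and whose axes are the flange's). Camera axes: x right, y up, looking along -z (the intrinsics and any distortion apply to the point x, -y, -z); pixel columns grow to the right and rows downward; lengths in m; the calibration is good to about 2 mm. A picture is of the moment at which its call begins: read the wrist's pose just before it. There is no depth.
- manip.finish_job(): hands the job in; it is judged then, once.
The state is a dict: "time": time; "joint_positions": joint angles; "joint_velocities": joint speeds; "joint_efforts": joint torques, N m; "tool_pos": TCP position; "ee_rot": TCP orientation; "contact_force": force on the tool from outside, world axes, zero at the start; "moment": the same for the moment, N m; "width": finger opening in m; "gripper_force": force on a finger pad.
Only numpy, scipy, OpenCV 4.12 (cv2) and the standard library are available. Lean on these libraries where they do the work, as an engineer would, in place of code of your own. Each camera call takes 0.05 s, during which the arm holds its last target. There are 200 camera calls.

## Working session

There is one attempt and no reset: what is moved stays moved. The work goes in short steps, Python scripts to look and compute and a shell command to move; the robot and the scene stay as the last step left them, time stands still between calls to the robot, and variables do not carry over. Pictures are saved under pics/ and viewed, at most 10 in all, crops included, and the job is handed in when it is done.

```bash
mkdir -p pics; python3 - <<'E'
from rig import manip
import cv2,numpy as np
s=manip.sense();print(s['time'],s['tool_pos'],s['ee_rot'],manip.grip_depth)
for n in('top','scene'):
    c=manip.read_camera(n);cv2.imwrite(f'pics/{n}0.png',c['pixels'][:,:,::-1])
    print(n,c['fx'],c['cx'],c['cy'],c['D']);print(np.round(c['world_from_camera'],3))
E
```

```text
0.0 [0.19983348 0.45764016 0.23040073] [ 2.04419618e-01  9.78882782e-01 -1.02595360e-03 -2.55439241e-04] -0.0187
top 364.9615224185742 256.2369519509581 186.67206391042237 [-0.11612021  0.          0.          0.          0.        ]
[[-0.017  0.982 -0.189  0.341]
 [-0.999 -0.011  0.032 -0.056]
 [ 0.03   0.19   0.981  0.909]
 [ 0.     0.     0.     1.   ]]
scene 398.14547777310617 257.2287779100291 194.23385195957354 [-0.11892495  0.          0.          0.          0.        ]
[[ 0.874  0.288 -0.391  0.136]
 [-0.486  0.541 -0.686 -0.718]
 [ 0.014  0.79   0.613  0.632]
 [ 0.     0.     0.     1.   ]]
```

View pics/top0.png

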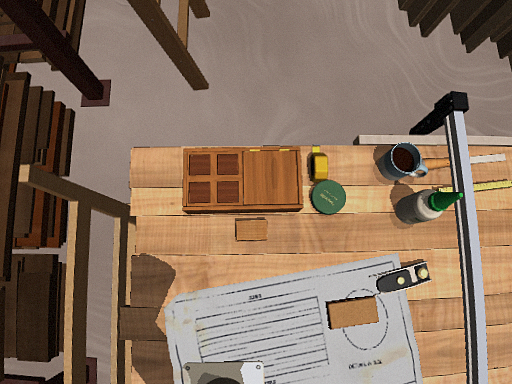

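View pics/scene0.png

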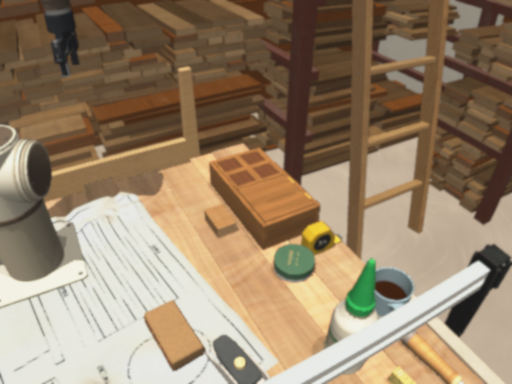

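Top view: the box spans roughly (183,148) to (302,212). The four dark inlays are near (201,164), (230,164), (202,191) and (230,191), with the lid to their right. I'll locate the inlays on the z = 74 mm plane.

```bash
cat > h.py <<'E'
import cv2,numpy as np
def ray(c,px,T,z=0.074):
    K=np.array([[c['fx'],0,c['cx']],[0,c['fy'],c['cy']],[0,0,1]])
    u=cv2.undistortPoints(np.array(px,float).reshape(-1,1,2),K,np.array(c['D'],float))[:,0]
    d=np.c_[u[:,0],-u[:,1],-np.ones(len(u))]@T[:3,:3].T; o=T[:3,3]
    return o+d*((z-o[2])/d[:,2])[:,None]
def blobs(img,roi,thr,amin,amax):
    x0,y0,x1,y1=roi; g=cv2.cvtColor(img,cv2.COLOR_RGB2GRAY)[y0:y1,x0:x1]
    n,_,st,ce=cv2.connectedComponentsWithStats((g<thr).astype(np.uint8))
    return [(ce[i]+[x0,y0],st[i]) for i in range(1,n) if amin<st[i,4]<amax]
E
python3 - <<'E'
from rig import manip
from h import *
c=manip.read_camera('top');im=c['pixels'];T=np.array(c['world_from_camera'])
g=cv2.cvtColor(im,cv2.COLOR_RGB2GRAY);print(g[164,180:250:2],g[191,180:250:2])
for thr in(60,70,80,90,100):
    b=blobs(im,(186,150,244,208),thr,200,900)
    print(thr,[(np.round(p,1).tolist(),s[2:].tolist()) for p,s in b])
    if len(b)==4:print(np.round(ray(c,[p for p,_ in b],T),4))
cv2.imwrite('pics/topc.png',cv2.resize(im[140:250,170:360,::-1],None,fx=4,fy=4,interpolation=cv2.INTER_CUBIC))
E
```

```text
[166 185 111 104 130  65  61  62  70  66  64  67  67  65  63  88 118 113
 110  74  71  68  70  65  71  68  63  68  70  84 128  86 131 110 106] [183 140 118 106  66  68  67  64  62  67  67  67  66  64  67  92 121 114
 116  70  70  71  68  67  67  65  67  67  65  61 130 108 127 118 106]
60 []
70 [([199.2, 164.6], [21, 21, 281]), ([226.9, 163.8], [22, 21, 277]), ([228.0, 190.9], [22, 22, 272])]
80 [([199.1, 164.5], [21, 22, 427]), ([227.0, 164.1], [22, 21, 429]), ([227.5, 191.4], [22, 22, 472]), ([198.8, 192.1], [22, 22, 442])]
[[ 0.5565  0.0502  0.074 ]
 [ 0.5567 -0.0155  0.074 ]
 [ 0.4913 -0.0165  0.074 ]
 [ 0.4904  0.0499  0.074 ]]
90 [([199.1, 164.4], [22, 22, 449]), ([227.3, 164.1], [22, 21, 452]), ([198.8, 192.1], [23, 23, 455]), ([227.5, 191.5], [22, 22, 483])]
[[ 0.5567  0.0501  0.074 ]
 [ 0.5567 -0.0161  0.074 ]
 [ 0.4904  0.05    0.074 ]
 [ 0.4911 -0.0166  0.074 ]]
100 [([198.7, 164.2], [25, 25, 494]), ([227.3, 164.1], [22, 22, 454]), ([199.1, 192.2], [23, 23, 486]), ([227.5, 191.5], [22, 22, 484])]
[[ 0.5571  0.0512  0.074 ]
 [ 0.5567 -0.0162  0.074 ]
 [ 0.4903  0.0494  0.074 ]
 [ 0.4911 -0.0166  0.074 ]]
```

View pics/topc.png

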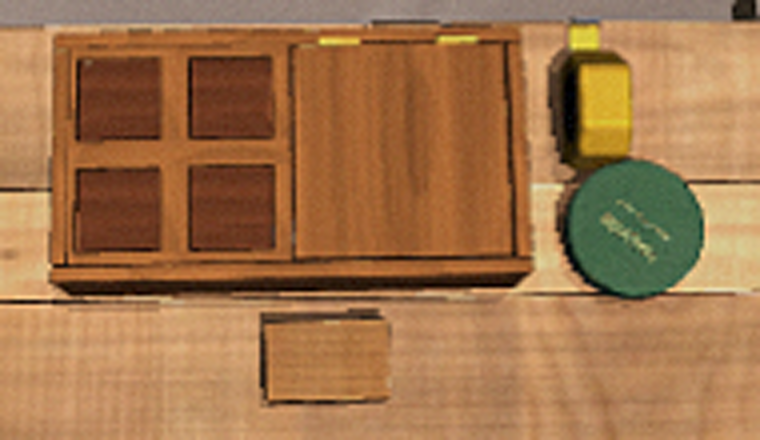

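The 66 mm inlay spacing matches the drawing, and the box is square to the world axes. I'll shut the fingers, go above inlay 1 and square up the tool.

```bash
python3 -m pendant '[[-0.05,-0.03,0,0,0,-0.1,0],[-0.1,-0.06,0.01,0,0,-0.2,0],[-0.15,-0.09,0.03,0,0,-0.3,0],[-0.2,-0.12,0.04,0,0,-0.412,0],[-0.25,-0.15,0.05,0,0,-0.412,0],[-0.3,-0.18,0.06,0,0,-0.412,0],[-0.35,-0.21,0.07,0,0,-0.412,0],[-0.4,-0.24,0.09,0,0,-0.412,0],[-0.43,-0.257,0.1,0,0,-0.412,0],[-0.43,-0.257,0.1,0,0,-0.412,0],[-0.43,-0.257,0.1,0,0,-0.412,0],[-0.43,-0.257,0.1,0,0,-0.412,0]]' 20
python3 - <<'E'
from rig import manip
from h import *
from scipy.spatial.transform import Rotation as R
s=manip.sense();c=manip.read_camera('wrist')
T=np.eye(4);T[:3,:3]=R.from_quat(s['ee_rot']).as_matrix();T[:3,3]=s['tool_pos'];T=T@np.array(c['T_tool_cam'])
print(s['tool_pos'],s['ee_rot'],s['width'],s['contact_force'])
im=c['pixels'];cv2.imwrite('pics/w1.png',im[:,:,::-1])
for thr in(60,80,90,100):
    b=blobs(im,(0,0,512,384),thr,2000,60000)
    for p,st in b: print(thr,p.round(),st,ray(c,[p],T).round(4))
E
```

```text
time: 1.65
tool_pos: [0.4909, 0.0515, 0.1317]
ee_rot: [-0.001, 1.0, 0.0, 0.0]
contact_force: [-1.3, 0.5, -0.4]
width: -0.0002
gripper_force: 0.0
[0.4908949  0.05154166 0.13167861] [-9.47103274e-04  9.99999537e-01  1.22253932e-04  1.19769419e-04] -0.00015282213573220441 [-1.28447213  0.50796412 -0.37457615]
60 [265. 203.] [ 229  178   64   71 2863] [[0.4846 0.0561 0.074 ]]
60 [277. 342.] [   23   238   489   146 32154] [[0.5972 0.0661 0.074 ]]
80 [264. 298.] [    0   135   512   249 45395] [[0.5569 0.0562 0.074 ]]
80 [492. 247.] [ 460  185   52  133 3735] [[0.5169 0.2138 0.074 ]]
90 [359.  22.] [ 277    0  204   61 5125] [[0.3784 0.1068 0.074 ]]
90 [264. 295.] [    0   134   512   250 47247] [[0.555 0.056 0.074]]
90 [491. 225.] [ 460  139   52  180 5796] [[0.5002 0.2095 0.074 ]]
100 [491. 225.] [ 460  139   52  180 6288] [[0.5003 0.209  0.074 ]]
```

View pics/w1.png

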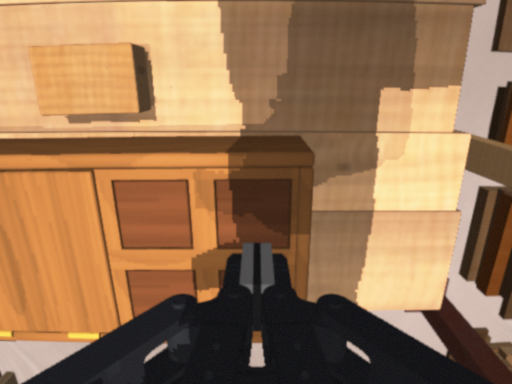

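The wrist view shows inlay 1 spanning about (215,178)–(292,248), centred near (254,213). That casts to about (0.492, 0.049), so it agrees with the top view. Inlay 2 is at about (151,213). Now I'll lower towards inlay 1.

```bash
python3 -m pendant '[[0,-0.001,0.02,0,0,0,0],[0,-0.001,0.04,0,0,0,0],[0,-0.001,0.05,0,0,0,0],[0,-0.001,0.053,0,0,0,0],[0,-0.001,0.053,0,0,0,0],[0,-0.001,0.053,0,0,0,0]]'
python3 -m pendant '[[0,0,0.001,0,0,0,0],[0,0,0.002,0,0,0,0],[0,0,0.002,0,0,0,0],[0,0,0.002,0,0,0,0]]'
python3 -m pendant '[[0,0,0.001,0,0,0,0],[0,0,0.001,0,0,0,0],[0,0,0.001,0,0,0,0]]'
```

```text
time: 2.45
tool_pos: [0.4919, 0.0497, 0.079]
ee_rot: [-0.0, 1.0, 0.0, 0.001]
contact_force: [0.3, 0.1, -0.5]
width: -0.0
gripper_force: 0.0
time: 2.95
tool_pos: [0.4913, 0.0496, 0.0763]
ee_rot: [-0.0, 1.0, 0.0, -0.0]
contact_force: [-0.2, -0.9, 0.4]
width: -0.0001
gripper_force: 0.0
time: 3.32
tool_pos: [0.4913, 0.0496, 0.0753]
ee_rot: [-0.0, 1.0, 0.0, -0.0]
contact_force: [-0.6, -0.1, -0.4]
width: -0.0
gripper_force: 0.0
```

```bash
for i in 1 2; do python3 -m pendant '[[0,0,0.001,0,0,0,0],[0,0,0.001,0,0,0,0],[0,0,0.001,0,0,0,0]]' | egrep 'pos|contact'; done
```

```text
tool_pos: [0.4913, 0.0496, 0.0743]
contact_force: [0.2, 0.5, -0.7]
tool_pos: [0.4914, 0.0496, 0.0741]
contact_force: [-1.9, -0.1, 5.9]
```

Inlay 1 is rigid: 6 N at z = 74.1 mm with no travel. Next is inlay 2, kept a few mm to the left for clearance from the lid.

```bash
python3 -m pendant '[[0,0,-0.015,0,0,0,0],[0,-0.03,-0.015,0,0,0,0],[0,-0.062,-0.015,0,0,0,0],[0,-0.062,-0.015,0,0,0,0],[0,-0.062,-0.004,0,0,0,0],[0,-0.062,-0.001,0,0,0,0],[0,-0.062,-0.001,0,0,0,0],[0,-0.062,-0.001,0,0,0,0]]'
python3 -m pendant '[[0,0,0.001,0,0,0,0],[0,0,0.001,0,0,0,0],[0,0,0.001,0,0,0,0]]'| egrep 'pos|contact'
```

```text
time: 5.08
tool_pos: [0.4913, -0.0119, 0.0742]
ee_rot: [-0.001, 1.0, 0.0, -0.0]
contact_force: [0.4, -0.2, 0.1]
width: -0.0003
gripper_force: 0.0
tool_pos: [0.4915, -0.0123, 0.0735]
contact_force: [-0.4, 0.9, 1.9]
```

```bash
python3 -m pendant '[[0,0,0.001,0,0,0,0],[0,0,0.001,0,0,0,0],[0,0,0.001,0,0,0,0]]'| egrep 'pos|contact'
```

```text
tool_pos: [0.4916, -0.0123, 0.0724]
contact_force: [-0.2, 1.6, 2.1]
```

Inlay 2 gives softly, at 2 N with 1.7 mm of travel, so it is the button. I'll press it all the way in.

```bash
python3 -m pendant '[[0,0,0.001,0,0,0,0],[0,0,0.002,0,0,0,0],[0,0,0.003,0,0,0,0],[0,0,0.004,0,0,0,0],[0,0,0.0045,0,0,0,0],[0,0,0.0045,0,0,0,0],[0,0,0.0045,0,0,0,0],[0,0,0.0045,0,0,0,0]]'| egrep 'pos|contact'
```

```text
tool_pos: [0.4916, -0.0123, 0.0685]
contact_force: [-1.1, 3.3, 8.7]
```

It is fully in: 5.6 mm of travel, with a firm stop at 8.7 N. I'll hold briefly, rise straight up, then move off to the left and look.

```bash
python3 -m pendant '[[0,0,0,0,0,0,0],[0,0,0,0,0,0,0],[0,0,-0.004,0,0,0,0],[0,0,-0.008,0,0,0,0],[0,0,-0.02,0,0,0,0],[0,0.02,-0.04,0,0,0,0],[0,0.06,-0.07,0,0,0,0],[0,0.1,-0.1,0,0,0,0],[0,0.15,-0.12,0,0,0,0],[0,0.2,-0.13,0,0,0,0],[0,0.25,-0.13,0,0,0,0],[0,0.25,-0.13,0,0,0,0],[0,0.25,-0.13,0,0,0,0],[0,0.25,-0.13,0,0,0,0],[0,0.25,-0.13,0,0,0,0],[0,0.25,-0.13,0,0,0,0]]'
python3 - <<'E'
from rig import manip
import cv2,numpy as np
a=manip.read_camera('top')['pixels'][130:260,150:370,::-1];b=manip.read_camera('scene')['pixels'][120:300,180:380,::-1]
cv2.imwrite('pics/f1.png',np.vstack([cv2.resize(a,(500,295)),cv2.resize(b,(333,300))[:, :] if 0 else cv2.copyMakeBorder(cv2.resize(b,(333,300)),0,0,0,167,0)]))
E
```

```text
time: 8.82
tool_pos: [0.4915, 0.2368, 0.1979]
ee_rot: [0.001, 1.0, -0.0, 0.0]
contact_force: [-0.3, 0.7, 0.2]
width: -0.0
gripper_force: 0.0
```

View pics/f1.png

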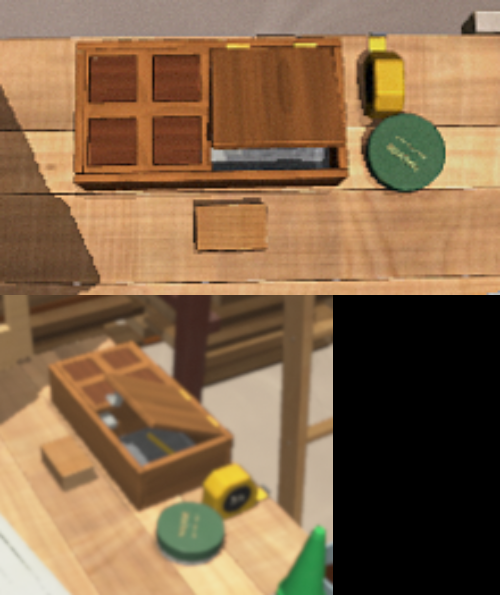

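The lid stands open in both views: its front edge is raised at about (275,145) in the top crop and the interior is visible. The inlays are flush, the other items have not moved, and the arm is clear.

```bash
python3 -c "
from rig import manip
print(manip.finish_job())"
```

```text
the job is handed in; nothing more can be done
None
```

Inlay 2 (front right) was the button: I pressed it fully in and released it, the lid is standing open, nothing else on the bench moved, and the job is handed in.

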